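# Thread the ceramic guide rod through both bushings and hold it for locking

### The arm

A 6-joint arm with a two-finger parallel gripper is mounted at the origin on a cart in front of the work surface, level with it; the furniture and walls round the work are solid. World frame = base frame: x ahead of the robot, y to its left, z up, the work surface at z = 0. Lengths are in m, angles in degrees, forces in N, time in s.
With the tool pointing down it reaches from about 0.4 to 0.925 m from the base axis. Payload 12.5 kg.
Tool frame: the origin (TCP) lies on the centre line of the jaws, within the pads' length; the fingertips stand bot.finger_overhang ahead of it and the grasp point (between the pads) lies 5 mm behind it (bot.finger_overhang is the distance from the TCP to the fingertips, in m); z points along the fingers, x is the direction in which the jaws open and shut, and the axes are right-handed (so a half turn about z gives the same grasp; the last joint's range is limited). The gripper opens to 95 mm and grips with 3 to 60 N. Pads are 20 mm wide; open, the fingers measure 119 mm over their backs; the gripper's body (75 mm by 180 mm) begins 59 mm behind the grasp point.
Start: joints at [64.538, 28.126, 89.318, -0, 62.55, -6.05], TCP at [0.208, 0.589, 0.229] pointing down, gripper open.
Joint ranges: [-177.58, 177.58], [-47.91, 125.51], [2.72, 160], [-65.01, 245.01], [3.68, 167.84], [-153.87, 153.87]. Speed limits (degrees/s): [127.2, 127.2, 159.86, 180, 180, 180].

### API

Orientations are given as a 3x3 rotation matrix whose columns are the frame's x, y, z axes.
In Python, from workcell import readout, grab_frame, get_calibration, bot, spotter gives the robot as it stands.
- The arm moves only by the tool play_rows, never from a script. Its argument "rows" is text: rows parted by semicolons, each of 7 numbers parted by spaces: the shift along the tool's x, y, z in mm, then the turn, a rotation vector about the tool's x, y, z in degrees, then the finger opening in mm, from 0 to 95.1. A call has 1 to 12 rows; each row shifts and turns the commanded pose from where the row before left it, along the tool's axes as they then stand; what a row does not reach is not made up. A row lasts 1/12 s, in which the tool goes at most 41.7 mm and 7.16 degrees, less where a joint would pass 70% of its speed; a pose out of reach is approached as far as the arm can. A call is refused whole if a number of a shift passes 41.7 or a number of a turn 7.16, either way. A call with a gripper value outside its range is refused whole. The fingers move at their own pace and stop on an object; the grip force is fixed at half the most. Time passes only in rows, so rows that do not move let the fingers close. It gives the time, the measured TCP pose, the force and the opening at its end, in the units of the state.
- readout.state(): the state, without advancing time (a new reading comes with each control period).
- grab_frame(name): name is "side" or "top"; returns (picture, depth): 480x640x3 uint8, red, green, blue; 480x640 float32, m along the optical axis (not along the pixel's ray), 0 where there is no reading.
- get_calibration(name): a dict with "intrinsics" (3x3 intrinsics, pixels), "k1" (the pictures are not rectified: a ray, as slopes to the right and down, at radius r is drawn at 1 + k1 r^2 times it, then the intrinsics apply), "rvec" (rotation vector, rad) and "tvec" (3), from world to camera coordinates, as OpenCV has them. Camera axes: x right, y down, z forward; pixel columns grow to the right and rows downward; lengths in m; the calibration is good to about 2 mm. A picture is of the moment at which its call begins. get_calibration takes no time and is no camera call.
- bot.close_job(): hands the job in, once; it reports no verdict.
Trained networks look in the newest picture that a camera, given by its name, has taken for a name from the list of things; names that differ only in an ending like _2 or _b are one class to them, and where a whole thing is asked for, a point or a joint stands for the part that bears it (a point fixed in the world has none). Each returns a list of dicts, best first, with "confidence" (0 to 1); they miss things now and then, are a little off and sometimes report something else, mostly with a low value. They report only what shows in the picture. A call takes as long as a camera call. They do not tell look-alikes from the thing itself.
- spotter.masks_of(camera, label): "pixels" (480x640 bool, what is visible of it) and "box" ([centre column, centre row, width, height] as shares, 0 to 1, of the picture: columns of its width, rows of its height, round what is visible of it).
- spotter.mark_of(camera, label): "xy" ([column, row] as shares, 0 to 1, of the picture: columns of its width, rows of its height: a listed point, or the origin of a listed thing).
The state is a dict: "t": time; "q": joint angles; "qd": joint speeds; "tau": joint torques, N m; "tool_pos": TCP position; "eef_rot": TCP orientation; "ft_force": force on the tool from outside, world axes, zero at the start; "torque": the same for the moment, N m; "opening": finger opening in m.
Only numpy, scipy, OpenCV 4.12 (cv2) and the standard library are available. Lean on these libraries where they do the work, as an engineer would, in place of code of your own. Each camera call takes 0.05 s, during which the arm holds its last target.

### The job

Take the white ceramic guide rod by its orange grip out of the blue holder and thread it from above, tip first, through the upper brass bushing of the grey stand and then on through the lower one, whose sliding carrier may sit a little out of line and is drawn into line by the rod. Finish while still holding the rod by its grip, so that it spans both bushings with its tip about halfway between the lower bushing and the base plate, clear of the base, ready for me to tighten the thumb screws. Ceramic chips: never force the rod against the stand, and leave the glassware around it alone.

Things in the scene. Friction and masses are not known exactly. Their poses are not given: they have to be found in the camera images.
- rod: Loose guide rod, 170 mm long overall, 80 g nominal. Origin: centre of its tip (the lower end); z runs up along the rod to the grip. White shaft 10 mm in diameter from the tip to 135 mm; its first 10 mm is a cone that narrows to 4 mm at the tip. A steel collar 21 mm in diameter lies 135 to 139 mm above the tip, and the round orange grip, 18 mm in diameter, 139 to 170 mm above the tip. It starts upright in the blue holder, tip 10 mm above the worktop. Hidden while held.
- rod_shoulder (a point): Point on the rod's axis at the underside of the steel collar, 135 mm above the tip; z along the rod.
- holder: Fixed blue block, 46 x 46 x 60 mm high with an 80 x 80 x 6 mm foot. Origin: centre of its underside on the worktop, z up. An upright blind hole on its centre line, 11 mm in diameter, opens at the top and ends 10 mm above the worktop.
- stand: Fixed grey stand, z up, origin on the worktop straight below the centre of the upper bushing. Base plate 112 x 100 x 8 mm (x -45 to +67 mm, y -50 to +50 mm), its top at 8 mm. Two steel posts at x +50 mm, y -34 and +34 mm, reach 141 mm, the highest point. The fixed upper aluminium plate (118 to 130 mm high) carries the upper brass bushing, 115 to 137 mm high. Black thumb screws stick out of the plates towards +y; they stay as they are.
- upper_mouth (a point): Centre of the upper bushing's mouth, 137 mm above the worktop. The mouth is 22 mm wide and narrows in a funnel to the 13 mm bore within 7 mm; the bore goes straight through, 22 mm overall. z up.
- lower_mouth (a point): Centre of the lower bushing's mouth, 67 mm above the worktop, moving with the carrier. Same bushing: funnel 22 mm to a 13 mm bore, 22 mm long, its underside 45 mm above the worktop and 37 mm above the base plate. z up.
- carrier (a joint): Sideways position of the lower bushing's carrier along the stand's y axis in m, -0.005 to +0.005; 0 is straight below the upper bushing. It slides loosely (0.3 N friction, no spring).
- beaker: Bystander: small clear glass beaker, 46 x 50 x 58 mm, origin at the centre of its underside.
- vial: Bystander: small vial with a blue cap, 12 mm in diameter, 34 mm high, origin at the centre of its underside.
- bottle: Bystander: glass bottle with a blue cap, 57 mm in diameter, 111 mm high, origin at the centre of its underside.
Mind the look-alikes: they are no part of the job. Leave any purple or red look-alike of the rod alone.

How it is judged:
By the outcome, as a careful person would: the job done as asked, in the order asked, and still so for the second after the job is handed in, while the arm keeps its last pose, push and grip.
It also fails if it takes over 51 s, if anything falls off the work surface, if the arm or the gripper's body presses on something with over 40 N, if the wrist force passes 120 N, or if a joint passes its speed limit or range.

## Working session

There is one attempt and no reset: what is moved stays moved. The work goes in short steps, Python scripts to look and compute and a tool call to move; the robot and the scene stay as the last step left them, time stands still between calls to the robot, and variables do not carry over. Pictures are saved under pics/ and viewed, and the job is handed in when it is done.

Besides the shell and the picture viewer there is one more tool, called after "Request:" by a JSON object that holds its "fn" and its "kwargs", one argument or row to a line. play_rows: Moves the arm, as the interface text tells. Its arguments: {"type":"object","properties":{"rows":{"type":"string"}},"required":["rows"]}

```bash
ls; mkdir -p pics; cat > h.py <<'E'
import numpy as np, cv2
from workcell import readout, grab_frame, get_calibration, bot, spotter
def cal(n):
    c=get_calibration(n); K=np.array(c["intrinsics"],float); R=cv2.Rodrigues(np.array(c["rvec"],float))[0]; t=np.array(c["tvec"],float).ravel()
    return K,np.array([c["k1"],0,0,0,0.]),R,t
def ray(n,u,v):
    K,d,R,t=cal(n); p=cv2.undistortPoints(np.array([[[u,v]]],float),K,d).ravel()
    return -R.T@t, R.T@np.array([p[0],p[1],1.])
def at_z(n,u,v,z):
    o,d=ray(n,u,v); return o+d*(z-o[2])/d[2]
def at_depth(n,u,v,dep):
    o,d=ray(n,u,v); return o+d*dep
def proj(n,P):
    K,d,R,t=cal(n); return cv2.projectPoints(np.array(P,float).reshape(-1,1,3),R,t,K,d)[0].reshape(-1,2)
def tri(obs):
    A=np.zeros((3,3));b=np.zeros(3)
    for n,u,v in obs:
        o,d=ray(n,u,v);d=d/np.linalg.norm(d);M=np.eye(3)-np.outer(d,d);A+=M;b+=M@o
    return np.linalg.solve(A,b)
def save(n,f):
    im,de=grab_frame(n); cv2.imwrite('pics/'+f,im[:,:,::-1]); return im,de
E
python3 - <<'E'
from h import *
np.set_printoptions(precision=4,suppress=True)
print(bot.finger_overhang, readout.state())
for n in("side","top"):
    im,de=save(n,n+"0.png"); np.savez(f"{n}0.npz",im=im,de=de)
    K,d,R,t=cal(n);print(n,K[0,0],d[0],-R.T@t,R[2])
    for l in["rod","rod_shoulder","holder","stand","upper_mouth","lower_mouth","beaker","vial","bottle"]:
        for m in spotter.mark_of(n,l)[:3]: print(n,l,np.array(m["xy"])*[640,480],round(m["confidence"],2))
E
```

```text
pics
0.014 {'t': 0.0, 'q': array([64.5377, 28.165 , 89.3503, -0.0012, 62.5502, -6.0496]), 'qd': array([-0.0503,  0.0293, -0.0174,  0.0603, -0.1007, -0.0399]), 'tau': array([ -0.0003, -61.2629, -25.8192,   0.0692,   0.0482,  -0.0001]), 'tool_pos': array([0.2076, 0.5893, 0.2281]), 'eef_rot': array([[ 0.3324,  0.9432, -0.0005],
       [ 0.9432, -0.3324, -0.001 ],
       [-0.0011, -0.0001, -1.    ]]), 'ft_force': array([-0.7912,  0.4062, -0.8812]), 'torque': array([-0.0127,  0.0344,  0.0264]), 'opening': 0.09532751267993117}
side 447.0534879887559 -0.020059401210498252 [0.5822 0.7144 0.5898] [ 0.0145 -0.8202 -0.5719]
side rod_shoulder [316.032 311.088] 0.87
side rod_shoulder [364.096 267.12 ] 0.64
side rod_shoulder [380.992 328.8  ] 0.64
side holder [358.912 333.216] 0.86
side stand [371.072 232.416] 0.94
side lower_mouth [371.328 206.304] 0.56
side beaker [280.    280.416] 0.91
side vial [358.976 264.912] 0.5
side bottle [249.792 238.896] 0.61
top 510.02725020215854 -0.01714287860042022 [0.4842 0.0291 1.0313] [ 0.1139  0.0097 -0.9934]
top rod [221.696 245.184] 0.62
top rod [207.168 289.92 ] 0.6
top rod [260.224 283.2  ] 0.51
top rod_shoulder [249.728 283.584] 0.57
top rod_shoulder [206.208 237.888] 0.55
top rod_shoulder [192.512 285.792] 0.47
top holder [264.    283.392] 0.85
top stand [422.272 309.216] 0.98
top upper_mouth [436.032 310.08 ] 0.94
top beaker [335.808 211.008] 0.82
top bottle [408.128 178.416] 0.89
```

View pics/side0.png

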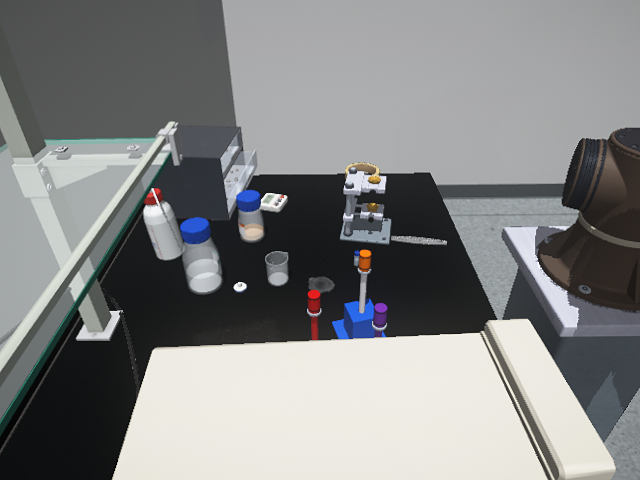

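View pics/top0.png

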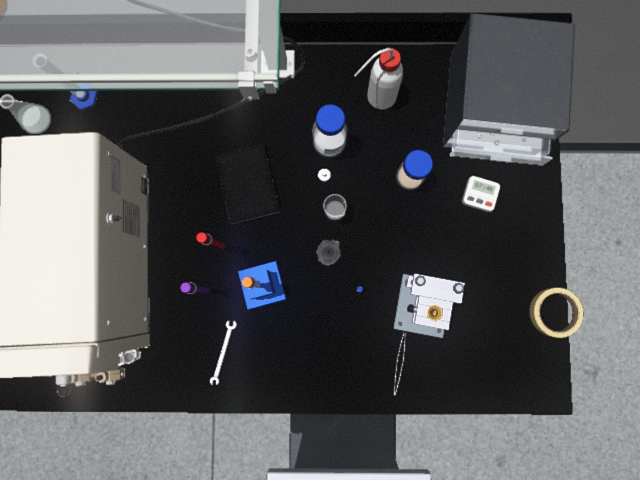

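```bash
python3 - <<'E'
import cv2
a=cv2.imread('pics/top0.png')[180:360,150:350];cv2.imwrite('pics/tc.png',cv2.resize(a,None,fx=3.3,fy=3.3,interpolation=cv2.INTER_CUBIC))
a=cv2.imread('pics/side0.png')[150:390,230:470];cv2.imwrite('pics/sc.png',cv2.resize(a,None,fx=2.5,fy=2.5,interpolation=cv2.INTER_CUBIC))
E
```

```text
(no output)
```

View crops.

View pics/tc.png

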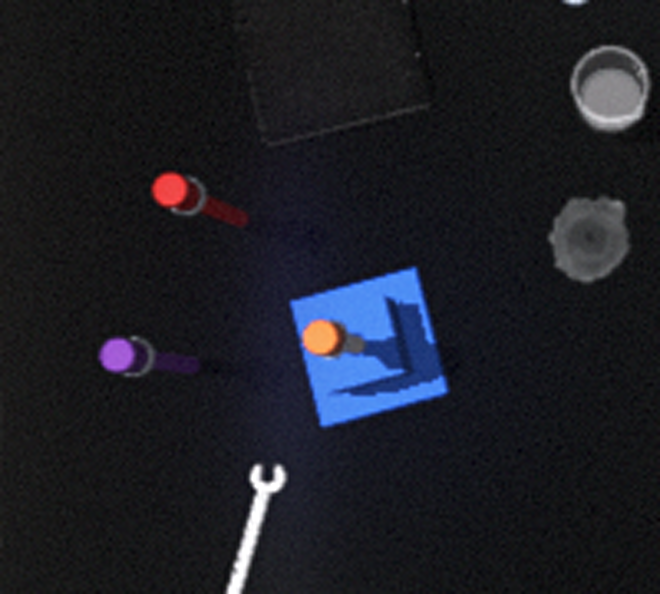

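View pics/sc.png

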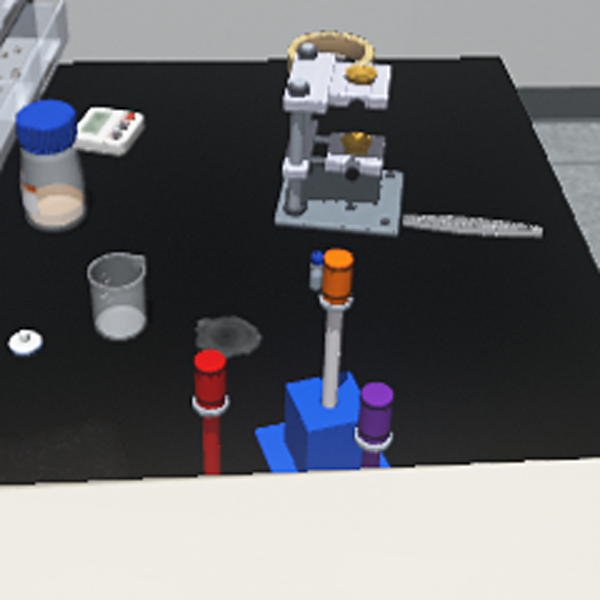

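```bash
python3 - <<'E'
from h import *
np.set_printoptions(precision=3,suppress=True)
t=np.load('top0.npz')['de'];s=np.load('side0.npz')['de']
print("top")
for u,v in [(20,150),(90,140),(140,180),(140,340),(40,360),(80,250),(130,357),(248,282),(204,238),(187,287),(330,115),(418,158),(420,280),(460,288),(435,313),(265,270),(360,289),(268,60),(100,85),(250,20),(500,70)]:
    print(u,v,at_depth('top',u,v,t[v,u]))
print("side")
for u,v in [(365,262),(365,254),(315,297),(380,312),(160,355),(480,345),(374,180),(374,207),(300,450),(500,460)]:
    print(u,v,at_depth('side',u,v,s[v,u]))
E
```

```text
top
20 150 [0.72  0.534 0.243]
90 140 [0.735 0.42  0.245]
140 180 [0.713 0.407 0.063]
140 340 [0.406 0.39  0.07 ]
40 360 [0.391 0.469 0.26 ]
80 250 [0.559 0.426 0.242]
130 357 [0.378 0.398 0.094]
248 282 [0.512 0.172 0.178]
204 238 [0.586 0.25  0.173]
187 287 [0.503 0.277 0.17 ]
330 115 [0.814 0.036 0.145]
418 158 [ 0.744 -0.126  0.111]
420 280 [ 0.518 -0.121  0.142]
460 288 [ 0.504 -0.191  0.141]
435 313 [ 0.459 -0.162  0.064]
265 270 [0.539 0.16  0.058]
360 289 [ 0.504 -0.023  0.032]
268 60 [0.822 0.123 0.341]
100 85 [0.786 0.363 0.341]
250 20 [0.883 0.151 0.34 ]
500 70 [ 0.889 -0.266  0.167]
side
365 262 [0.513 0.184 0.169]
365 254 [0.513 0.178 0.179]
315 297 [0.589 0.26  0.169]
380 312 [0.503 0.29  0.169]
160 355 [0.74  0.424 0.245]
480 345 [0.424 0.414 0.244]
374 180 [ 0.462 -0.15   0.131]
374 207 [ 0.457 -0.153  0.06 ]
300 450 [0.599 0.52  0.244]
500 460 [0.443 0.531 0.246]
```

```bash
python3 - <<'E'
from h import *
np.set_printoptions(precision=4,suppress=True)
T=np.load('top0.npz');S=np.load('side0.npz')
def hsv(a,lo,hi,roi):
    m=cv2.inRange(cv2.cvtColor(a,cv2.COLOR_RGB2HSV),lo,hi);z=np.zeros_like(m);x0,x1,y0,y1=roi;z[y0:y1,x0:x1]=m[y0:y1,x0:x1];return z
# orange grip
mt=hsv(T['im'],(5,150,150),(18,255,255),(235,270,270,300)); ys,xs=np.nonzero(mt);print('orange top',xs.min(),xs.max(),ys.min(),ys.max())
ms=hsv(S['im'],(5,150,120),(18,255,255),(345,385,240,290)); ys,xs=np.nonzero(ms);print('orange side',xs.min(),xs.max(),ys.min(),ys.max())
# synth fits: project grip cylinder + stand bushing, compare silhouettes
def cylmask(n,c,ax,z0,z1,r):
    a=np.linspace(0,2*np.pi,60);e=np.cross(ax,[1,0,0]);e/=np.linalg.norm(e);f=np.cross(ax,e)
    P=np.concatenate([c+ax*z+r*(np.cos(a)[:,None]*e+np.sin(a)[:,None]*f) for z in(z0,z1)])
    return cv2.convexHull(proj(n,P).astype(np.float32)).reshape(-1,2)
def cen(m):
    M=cv2.moments(m,True);return np.array([M['m10'],M['m01']])/M['m00']
def pc(p):
    M=cv2.moments(p.reshape(-1,1,2));return np.array([M['m10'],M['m01']])/M['m00'],M['m00']
ct,cs=cen(mt),cen(ms)
from scipy.optimize import least_squares
up=np.array([0,0,1.])
for which in('top','side'):
    o={'top':ct,'side':cs}[which]
    r=least_squares(lambda p:pc(cylmask(which,np.array([p[0],p[1],0.01]),up,.139,.170,.009))[0]-o,[.51,.17],diff_step=1e-4)
    print('rod from',which,r.x,'area',pc(cylmask(which,np.array([*r.x,.01]),up,.139,.170,.009))[1],(mt if which=='top' else ms).astype(bool).sum())
# mouths
print('mouth net top',at_z('top',436.0,310.1,.137))
for n,im,roi in(('top',T['im'],(420,450,300,325)),('side',S['im'],(360,385,172,186)),('side',S['im'],(360,385,200,215))):
    m=hsv(im,(12,90,60),(30,255,255),roi);ys,xs=np.nonzero(m);print(n,'brass',xs.min(),xs.max(),ys.min(),ys.max(),cen(m))
print(at_z('top',433,309,.137))
E
python3 - <<'E'
import cv2
a=cv2.imread('pics/top0.png')[255:350,380:480];cv2.imwrite('pics/tst.png',cv2.resize(a,None,fx=6,fy=6,interpolation=cv2.INTER_CUBIC))
a=cv2.imread('pics/side0.png')[155:255,330:430];cv2.imwrite('pics/sst.png',cv2.resize(a,None,fx=6,fy=6,interpolation=cv2.INTER_CUBIC))
E
```

```text
orange top 243 252 278 286
orange side 359 370 250 271
rod from top [0.5125 0.1754] area 121.45563346496783 72
rod from side [0.5132 0.1729] area 254.65779365971684 194
mouth net top [ 0.4658 -0.1491  0.137 ]
top brass 427 442 305 320 [434.3529 312.3155]
side brass 368 380 172 183 [374.3125 179.0375]
side brass 367 377 203 211 [372.1807 206.8072]
[ 0.4677 -0.1439  0.137 ]
```

View pics/tst.png

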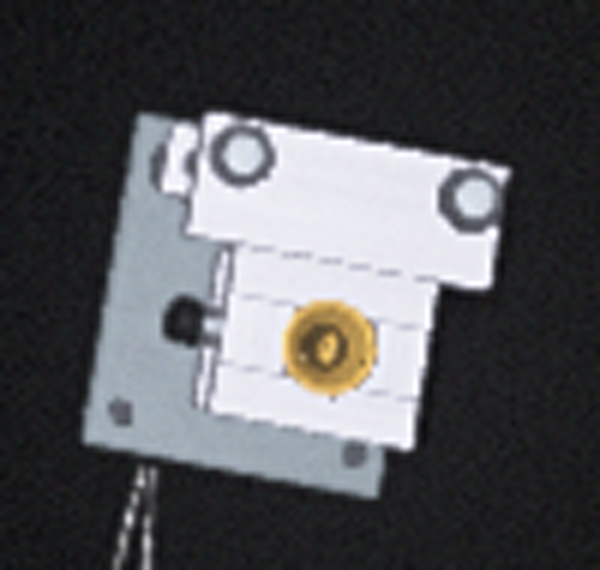

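View pics/sst.png

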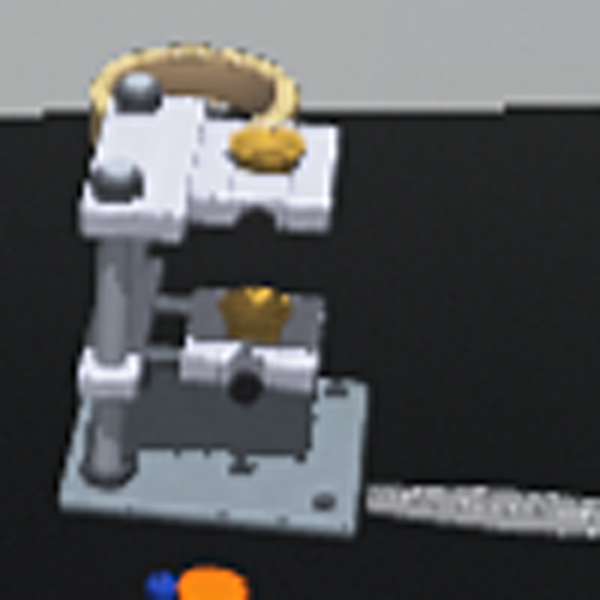

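```bash
python3 - <<'E'
from h import *
np.set_printoptions(precision=4,suppress=True)
print(at_z('top',434.8,312.4,.137),at_z('top',434.4,312.3,.135),at_z('side',374.3,178.8,.137), tri([('top',434.8,312.4),('side',374.3,178.8)]))
# posts tops z .141
a=at_z('top',380+242/6-.4,255+155/6-.4,.141);b=at_z('top',380+474/6-.4,255+199/6-.4,.141);print(a,b)
y=(a-b)[:2];print(np.linalg.norm(y));y/=np.linalg.norm(y);x=np.array([y[1],-y[0]]);print(x,((a+b)/2)[:2]-.05*x)
# base plate corners z=.008 from top crop
for c in[(140,115),(82,442),(378,497)]: print(at_z('top',380+c[0]/6-.4,255+c[1]/6-.4,.008))
E
```

```text
[ 0.4618 -0.1469  0.137 ] [ 0.462  -0.1466  0.135 ] [ 0.4624 -0.143   0.137 ] [ 0.4618 -0.1474  0.1347]
[ 0.517  -0.1213  0.141 ] [ 0.5045 -0.1883  0.141 ]
0.06808926325652727
[ 0.983  -0.1834] [ 0.4616 -0.1456]
[ 0.5351 -0.11    0.008 ]
[ 0.4272 -0.0896  0.008 ]
[ 0.4096 -0.1868  0.008 ]
```

Request:
{"fn": "play_rows", "kwargs": {
  "rows": "0 0 -20 0 0 0 95; 0 0 -40 0 0 0 95; 0 0 -40 0 0 0 95; 0 0 -40 0 0 0 95; 0 0 -40 0 0 0 95; 0 0 -20 0 0 0 95; 0 0 0 0 0 0 95"
}}

```text
t: 1.58
tool_pos: [0.2079, 0.59, 0.4341]
eef_rot: [[0.332, 0.943, 0.004], [0.943, -0.332, 0.008], [0.008, 0.001, -1.0]]
ft_force: [-0.5, 0.5, 1.1]
opening: 0.095
```

Request:
{"fn": "play_rows", "kwargs": {
  "rows": "-10 14 0 0 0 0 95; -20 28 0 0 0 0 95; -20 28 0 0 0 0 95; -20 28 0 0 0 0 95; -20 28 0 0 0 0 95; -20 28 0 0 0 0 95; -20 28 0 0 0 0 95; -20 28 0 0 0 0 95; -20 28 0 0 0 0 95; -20 28 0 0 0 0 95; -20 28 0 0 0 0 95; -20 28 0 0 0 0 95"
}}

```text
t: 2.58
tool_pos: [0.4354, 0.2639, 0.4279]
eef_rot: [[0.332, 0.943, -0.001], [0.943, -0.332, -0.0], [-0.0, -0.001, -1.0]]
ft_force: [1.5, 0.8, 0.4]
opening: 0.0951
```

Request:
{"fn": "play_rows", "kwargs": {
  "rows": "-20 32 0 0 0 0 95; -20 32 0 0 0 0 95; -13 24 0 0 0 0 95; -7 15 0 0 0 0 95; 0 0 0 0 0 0 95; 0 0 0 0 0 0 95"
}}

```text
t: 3.08
tool_pos: [0.5123, 0.1742, 0.4276]
eef_rot: [[0.334, 0.943, -0.002], [0.943, -0.334, -0.0], [-0.001, -0.002, -1.0]]
ft_force: [-0.7, -0.1, 0.1]
opening: 0.0949
```

```bash
cat > go.py <<'E'
from h import *
import sys
np.set_printoptions(precision=2,suppress=True)
# target TCP x y z ; prints shift mm and turn deg needed (keep yaw, point straight down)
s=readout.state();R=np.array(s['eef_rot']);p=np.array(s['tool_pos'])
print(s['t'],np.round(p,4),np.array(s['ft_force']),s['opening'])
T=np.array([float(a) for a in sys.argv[1:4]])
z=np.array([0,0,-1.]);x=R[:,0]-R[:,0]@z*z;x/=np.linalg.norm(x);G=np.stack([x,np.cross(z,x),z],1)
print('shift mm',R.T@(T-p)*1000,'turn',np.degrees(cv2.Rodrigues(R.T@G)[0].ravel()))
E
python3 go.py .513 .174 .23
```

```text
3.0833 [0.51 0.17 0.43] [-0.72 -0.13  0.1 ] 0.09490311780260892
shift mm [  0.17   1.07 197.59] turn [-0.09  0.04 -0.  ]
```

Request:
{"fn": "play_rows", "kwargs": {
  "rows": "0 1 20 0 0 0 95; 0 0 40 0 0 0 95; 0 0 40 0 0 0 95; 0 0 40 0 0 0 95; 0 0 40 0 0 0 95; 0 0 20 0 0 0 95; 0 0 0 0 0 0 95; 0 0 0 0 0 0 95"
}}

```text
t: 3.75
tool_pos: [0.5125, 0.1752, 0.2286]
eef_rot: [[0.331, 0.944, -0.001], [0.944, -0.331, -0.0], [-0.001, -0.001, -1.0]]
ft_force: [-0.6, -0.2, 0.7]
opening: 0.095
```

```bash
python3 go.py .513 .174 .166; python3 - <<'E'
from h import *
im,_=save('side','s1.png');cv2.imwrite('pics/s1c.png',cv2.resize(im[150:350,260:460,::-1],None,fx=3,fy=3))
E
```

```text
3.75 [0.51 0.18 0.23] [-0.59 -0.18  0.7 ] 0.09497366417500365
shift mm [-0.94  0.95 62.62] turn [-0.07  0.03 -0.  ]
```

View pics/s1c.png

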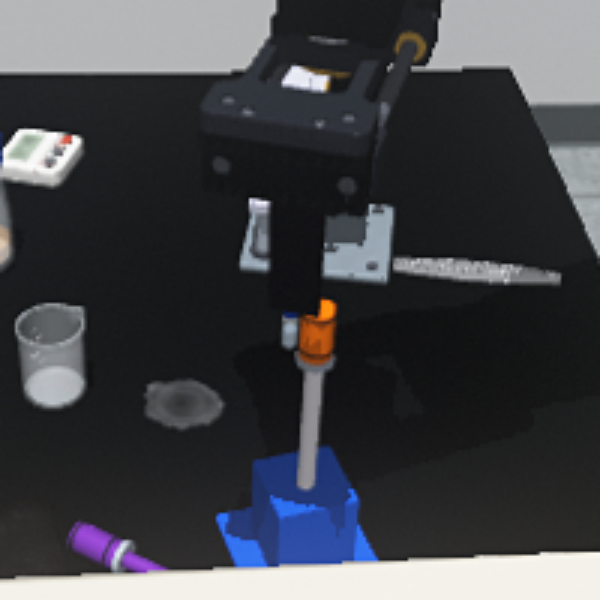

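```bash
python3 - <<'E'
from h import *
im,de=save('top','t1.png');np.savez('t1.npz',im=im,de=de)
E
```

```text
(no output)
```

View pics/t1.png

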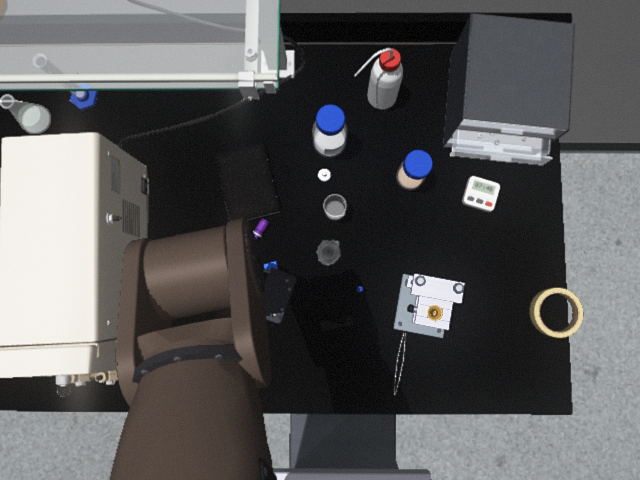

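View pics/s1.png

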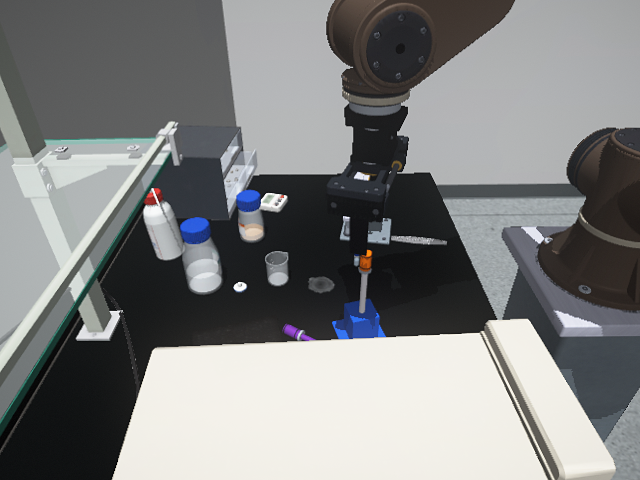

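Request:
{"fn": "play_rows", "kwargs": {
  "rows": "-1 1 20 0 0 0 95; 0 0 25 0 0 0 95; 0 0 17.5 0 0 0 95; 0 0 0 0 0 0 95; 0 0 0 0 0 0 95"
}}

```text
t: 4.27
tool_pos: [0.5142, 0.1734, 0.1674]
eef_rot: [[0.332, 0.943, 0.001], [0.943, -0.332, 0.0], [0.001, 0.001, -1.0]]
ft_force: [0.8, 0.2, -0.4]
opening: 0.0949
```

```bash
python3 go.py .513 .174 .166; python3 - <<'E'
from h import *
im,_=save('side','s2.png');cv2.imwrite('pics/s2c.png',cv2.resize(im[220:350,290:430,::-1],None,fx=4.5,fy=4.5))
np.set_printoptions(precision=1,suppress=True)
p=proj('side',[[.513,.174,z] for z in(.06,.1,.145,.149,.18)]);print(p,(p-[290,220])*4.5)
E
```

```text
4.2667 [0.51 0.17 0.17] [ 0.8   0.17 -0.37] 0.09494539918353741
shift mm [ 0.2  -1.3   1.41] turn [ 0.05 -0.04 -0.  ]
[[361.5 309.5]
 [362.6 291.6]
 [363.9 270. ]
 [364.1 268. ]
 [365.1 252.1]] [[321.6 402.8]
 [326.7 322.2]
 [332.8 225.1]
 [333.3 216.2]
 [337.8 144.5]]
```

View pics/s2c.png

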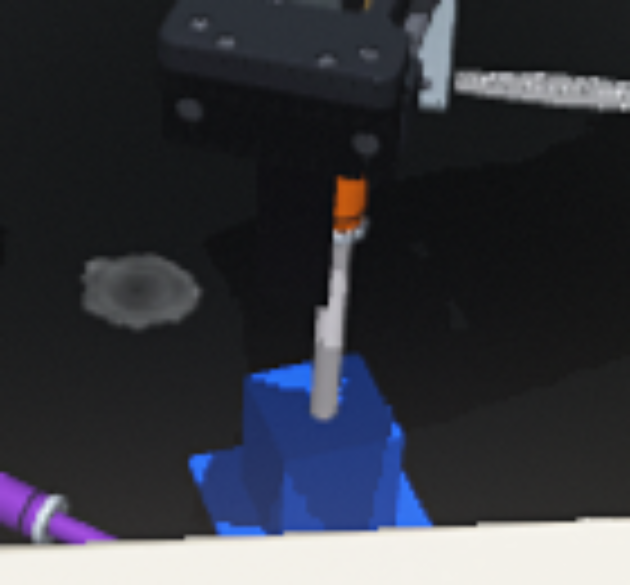

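Request:
{"fn": "play_rows", "kwargs": {
  "rows": "0 -0.6 0.7 0 0 0 60; 0 0 0 0 0 0 40; 0 0 0 0 0 0 25; 0 0 0 0 0 0 10; 0 0 0 0 0 0 10; 0 0 0 0 0 0 10; 0 0 0 0 0 0 10; 0 0 0 0 0 0 10; 0 0 0 0 0 0 10; 0 0 0 0 0 0 10"
}}

```text
t: 5.15
tool_pos: [0.5132, 0.1733, 0.1654]
eef_rot: [[0.332, 0.943, 0.0], [0.943, -0.332, 0.0], [0.0, 0.0, -1.0]]
ft_force: [-0.6, -0.4, 0.6]
opening: 0.0335
```

Request:
{"fn": "play_rows", "kwargs": {
  "rows": "0 0 0 0 0 0 10; 0 0 0 0 0 0 10; 0 0 0 0 0 0 10; 0 0 0 0 0 0 10; 0 0 0 0 0 0 10; 0 0 0 0 0 0 10"
}}

```text
t: 5.65
tool_pos: [0.5132, 0.1734, 0.1654]
eef_rot: [[0.332, 0.943, 0.0], [0.943, -0.332, 0.0], [0.0, 0.0, -1.0]]
ft_force: [-0.1, 1.2, -0.3]
opening: 0.0176
```

Request:
{"fn": "play_rows", "kwargs": {
  "rows": "0 0 0 0 0 0 10; 0 0 0 0 0 0 10; 0 0 -5 0 0 0 10; 0 0 -10 0 0 0 10; 0 0 -15 0 0 0 10; 0 0 -15 0 0 0 10; 0 0 0 0 0 0 10"
}}

```text
t: 6.23
tool_pos: [0.514, 0.1734, 0.2136]
eef_rot: [[0.332, 0.943, 0.004], [0.943, -0.332, 0.001], [0.002, 0.004, -1.0]]
ft_force: [1.0, -1.6, -0.3]
opening: 0.0175
```

Request:
{"fn": "play_rows", "kwargs": {
  "rows": "0 0 -15 0 0 0 10; 0 0 -25 0 0 0 10; 0 0 -30 0 0 0 10; 0 0 -30 0 0 0 10; 0 0 -20 0 0 0 10; 0 0 -5 0 0 0 10; 0 0 0 0 0 0 10; 0 0 0 0 0 0 10"
}}

```text
t: 6.9
tool_pos: [0.5127, 0.1732, 0.3342]
eef_rot: [[0.332, 0.943, -0.001], [0.943, -0.332, -0.0], [-0.001, -0.001, -1.0]]
ft_force: [0.0, -0.1, -1.1]
opening: 0.0176
```

```bash
python3 go.py .4617 -.1465 .336; python3 - <<'E'
from h import *
im,_=save('side','s3.png')
cv2.imwrite('pics/s3c.png',cv2.resize(im[150:350,280:480,::-1],None,fx=3,fy=3))
E
```

```text
6.9 [0.51 0.17 0.33] [ 0.02 -0.12 -1.06] 0.017562820122214863
shift mm [-318.44   58.14   -1.61] turn [-0.07  0.04 -0.  ]
```

View pics/s3c.png

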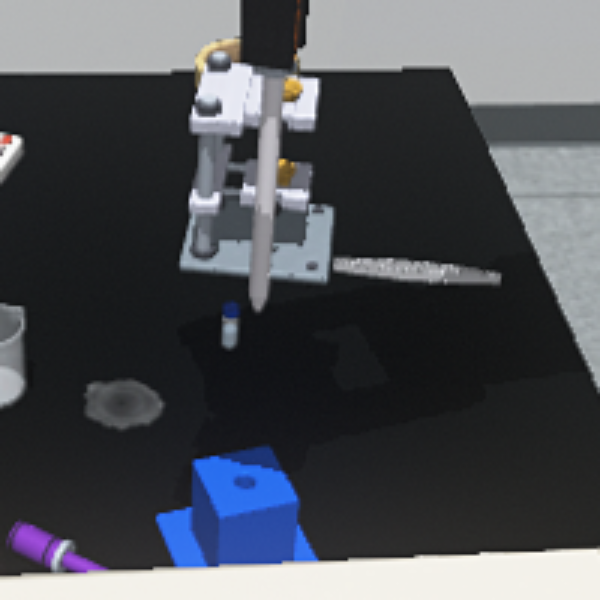

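Request:
{"fn": "play_rows", "kwargs": {
  "rows": "-10 2 0 0 0 0 10; -25 5 0 0 0 0 10; -33 6 0 0 0 0 10; -35 6 0 0 0 0 10; -35 6 0 0 0 0 10; -35 6 0 0 0 0 10; -35 6 0 0 0 0 10; -35 6 0 0 0 0 10; -30 6 0 0 0 0 10; -20 5 0 0 0 0 10; -15 3 0 0 0 0 10; -10 1 0 0 0 0 10"
}}

```text
t: 7.95
tool_pos: [0.4613, -0.1478, 0.3343]
eef_rot: [[0.334, 0.943, -0.002], [0.943, -0.334, 0.001], [-0.0, -0.002, -1.0]]
ft_force: [0.4, -0.2, -0.5]
opening: 0.0176
```

Request:
{"fn": "play_rows", "kwargs": {
  "rows": "0 0 0 0 0 0 10; 0 0 0 0 0 0 10; 0 0 0 0 0 0 10"
}}

```text
t: 8.2
tool_pos: [0.4621, -0.1452, 0.3351]
eef_rot: [[0.332, 0.943, -0.0], [0.943, -0.332, 0.001], [0.0, -0.001, -1.0]]
ft_force: [-0.1, 1.2, -1.0]
opening: 0.0175
```

```bash
python3 go.py .4617 -.1465 .336; python3 - <<'E'
from h import *
np.set_printoptions(precision=4,suppress=True)
s=readout.state();p=np.array(s['tool_pos']);print(p)
im,ds=save('side','s4.png')
cv2.imwrite('pics/s4c.png',cv2.resize(im[80:240,300:460,::-1],None,fx=3.75,fy=3.75,interpolation=cv2.INTER_CUBIC))
im,dt=save('top','t4.png');cv2.imwrite('pics/t4c.png',cv2.resize(im[220:380,360:520,::-1],None,fx=3.75,fy=3.75,interpolation=cv2.INTER_CUBIC))
np.savez('f4.npz',ds=ds,dt=dt)
for h in (0,.01,.05,.1,.135):
    q=p+[0,0,-.1554+h]; print(h,proj('side',q),(proj('side',q)-[300,80])*3.75)
E
```

```text
8.2 [ 0.46 -0.15  0.34] [-0.06  1.18 -0.95] 0.01745444090145739
shift mm [-1.32  0.06 -0.88] turn [-0.03 -0.02  0.  ]
[ 0.4621 -0.1452  0.3351]
0 [[375.5892 160.164 ]] [[283.4593 300.6148]]
0.01 [[375.8886 155.7819]] [[284.5821 284.1821]]
0.05 [[377.1207 137.713 ]] [[289.2027 216.4238]]
0.1 [[378.7429 113.8379]] [[295.2858 126.8921]]
0.135 [[379.9364  96.2085]] [[299.7613  60.7821]]
```

View pics/s4c.png

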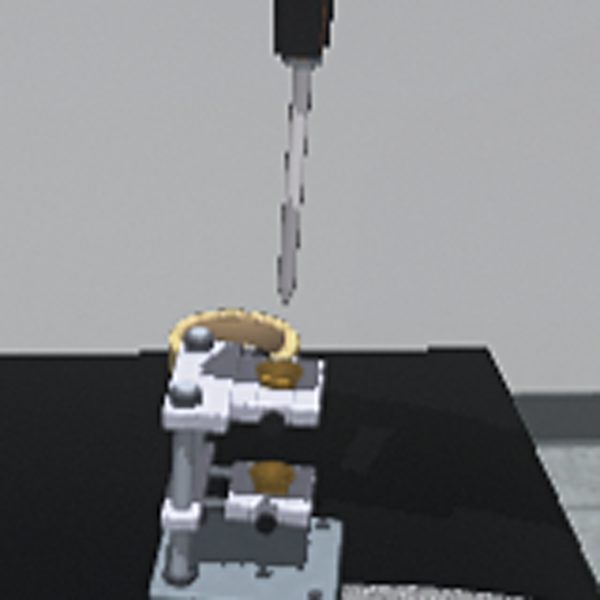

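View pics/t4c.png

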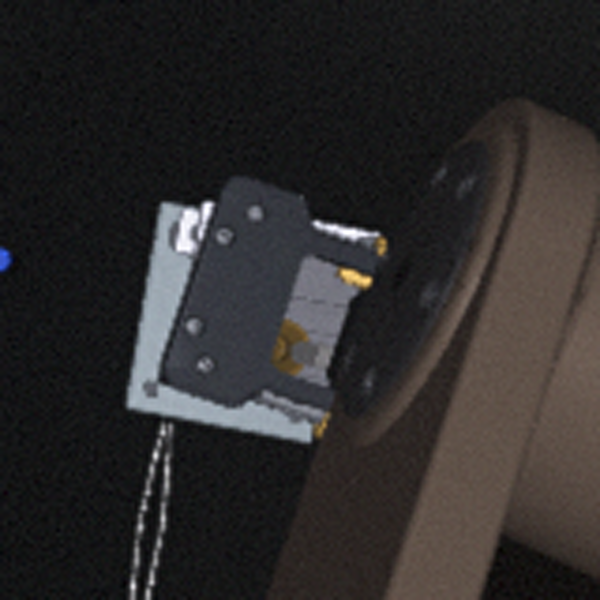

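```bash
python3 - <<'E'
from h import *
np.set_printoptions(precision=1,suppress=True)
p=np.array([ 0.4621,-0.1452,0.3351])
for h in (0,.01,.05,.1):
    q=p+[0,0,-.1554+h]; print(h,(proj('top',q)-[360,220])*3.75)
print((proj('top',[.4617,-.1465,.137])-[360,220])*3.75,(proj('top',[.4617,-.1465,.067])-[360,220])*3.75)
c=np.load('f4.npz')['dt']
im=cv2.imread('pics/t4.png')[295:330,420:455];cv2.imwrite('pics/t4d.png',cv2.resize(im,None,fx=16,fy=16,interpolation=cv2.INTER_CUBIC))
np.set_printoptions(precision=3,suppress=True)
print(c[305:320:2,430:450])
im=cv2.imread('pics/s4.png')[80:215,355:400];cv2.imwrite('pics/s4d.png',cv2.resize(im,None,fx=4.4,fy=4.4,interpolation=cv2.INTER_CUBIC))
E
```

```text
0 [[295.7 348.4]]
0.01 [[300.4 349. ]]
0.05 [[320.4 351.6]]
0.1 [[348.5 355.3]]
[[279.5 346.8]] [[251.9 343.1]]
[[0.584 0.584 0.584 0.583 0.583 0.585 0.883 0.891 0.891 0.893 0.893 0.893
  0.893 0.892 0.893 0.891 0.893 0.89  0.893 0.892]
 [0.584 0.583 0.583 0.582 0.582 0.887 0.888 0.884 0.887 0.885 0.884 0.894
  0.894 0.895 0.893 0.891 0.891 0.893 0.894 0.892]
 [0.583 0.583 0.584 0.584 0.905 0.893 0.892 0.888 0.889 0.891 0.887 0.
  0.891 0.894 0.892 0.892 0.89  0.889 0.894 0.895]
 [0.583 0.583 0.583 0.584 0.956 0.953 0.899 0.893 0.887 0.828 0.822 0.814
  0.812 0.808 0.887 0.891 0.887 0.892 0.891 0.889]
 [0.581 0.583 0.583 0.953 0.954 0.956 0.899 0.83  0.825 0.815 0.81  0.801
  0.793 0.791 0.783 0.776 0.767 0.765 0.757 0.628]
 [0.582 0.583 0.956 0.953 0.955 0.901 0.893 0.888 0.823 0.816 0.808 0.799
  0.793 0.783 0.78  0.772 0.763 0.755 0.628 0.624]
 [0.583 0.583 0.583 0.887 0.888 0.888 0.886 0.887 0.881 0.883 0.887 0.883
  0.802 0.795 0.784 0.777 0.77  0.762 0.625 0.62 ]
 [0.584 0.582 0.582 0.583 0.583 0.583 0.584 0.885 0.883 0.881 0.89  0.891
  0.889 0.891 0.89  0.891 0.888 0.626 0.622 0.614]]
```

View pics/t4d.png

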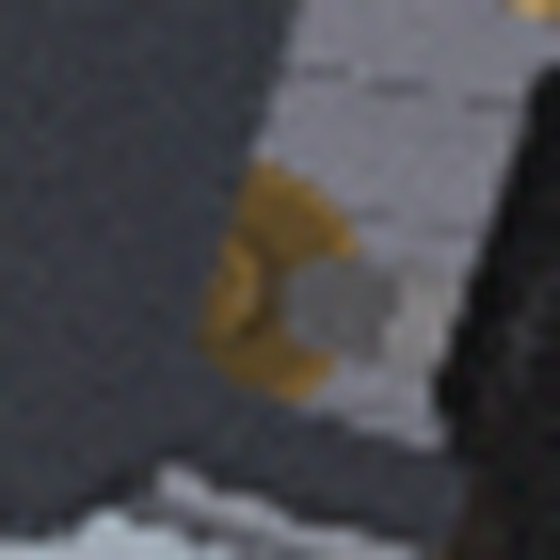

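Request:
{"fn": "play_rows", "kwargs": {
  "rows": "-1.6 1.3 5 0 0 0 10; 0 0 10 0 0 0 10; 0 0 10 0 0 0 10; 0 0 6 0 0 0 10; 0 0 3 0 0 0 10; 0 0 0 0 0 0 10; 0 0 0 0 0 0 10; 0 0 0 0 0 0 10"
}}

```text
t: 8.97
tool_pos: [0.463, -0.1479, 0.3017]
eef_rot: [[0.332, 0.943, 0.0], [0.943, -0.332, -0.0], [0.0, 0.0, -1.0]]
ft_force: [0.2, -0.1, -0.2]
opening: 0.0175
```

```bash
python3 go.py .4617 -.1465 .3; python3 - <<'E'
from h import *
np.set_printoptions(precision=4,suppress=True)
P=[]
for i in range(3):
    P.append(readout.state()['tool_pos']); grab_frame('top') if i<2 else 0
print(np.array(P))
p=np.mean(P,0)
im,ds=save('side','s5.png')
a=cv2.resize(im[100:250,330:420,::-1],None,fx=4,fy=4,interpolation=cv2.INTER_CUBIC)
im,dt=save('top','t5.png');b=cv2.resize(im[290:340,410:470,::-1],None,fx=7,fy=7,interpolation=cv2.INTER_CUBIC)
cv2.imwrite('pics/s5c.png',a);cv2.imwrite('pics/t5c.png',b)
print('tip',(proj('side',p-[0,0,.1554])-[330,100])*4,(proj('top',p-[0,0,.1554])-[410,290])*7)
print('mouth',(proj('side',[.4617,-.1465,.137])-[330,100])*4,(proj('top',[.4617,-.1465,.137])-[410,290])*7)
E
```

```text
8.9667 [ 0.46 -0.15  0.3 ] [ 0.18 -0.14 -0.24] 0.017473877560322242
shift mm [ 0.89 -1.7   1.68] turn [ 0.03 -0.   -0.  ]
[[ 0.463  -0.1479  0.3017]
 [ 0.463  -0.1479  0.3017]
 [ 0.463  -0.1479  0.3017]]
tip [[176.1962 295.4408]] [[184.9076 153.0167]]
mouth [[177.8366 312.1241]] [[171.8054 157.3486]]
```

View pics/s5c.png

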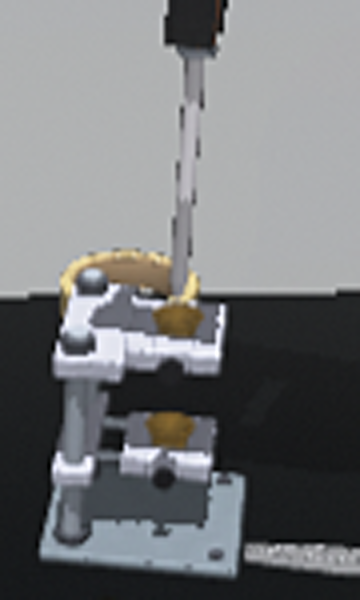

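View pics/t5c.png

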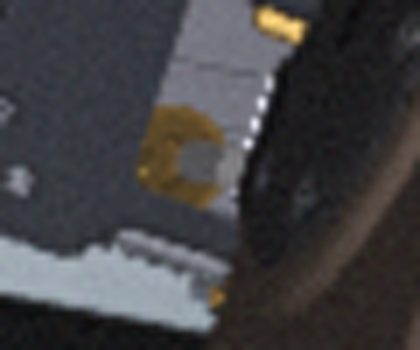

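Request:
{"fn": "play_rows", "kwargs": {
  "rows": "1.1 -0.8 0 -0.4 0 0 10; 0 0 2 0 0 0 10; 0 0 3 0 0 0 10; 0 0 3 0 0 0 10; 0 0 3 0 0 0 10; 0 0 2 0 0 0 10; 0 0 0 0 0 0 10; 0 0 0 0 0 0 10"
}}

```text
t: 9.83
tool_pos: [0.4625, -0.1466, 0.2883]
eef_rot: [[0.332, 0.943, 0.006], [0.943, -0.332, -0.002], [0.0, 0.007, -1.0]]
ft_force: [-0.4, -0.9, 0.1]
opening: 0.0171
```

Request:
{"fn": "play_rows", "kwargs": {
  "rows": "0 0 2 0 0 0 10; 0 0 2 0 0 0 10; 0 0 2 0 0 0 10; 0 0 2 0 0 0 10; 0 0 0 0 0 0 10; 0 0 0 0 0 0 10"
}}

```text
t: 10.33
tool_pos: [0.4626, -0.1466, 0.2803]
eef_rot: [[0.332, 0.943, 0.006], [0.943, -0.332, -0.002], [0.0, 0.007, -1.0]]
ft_force: [0.3, -0.4, -0.5]
opening: 0.0175
```

Request:
{"fn": "play_rows", "kwargs": {
  "rows": "0 0 2 0 0 0 10; 0 0 2 0 0 0 10; 0 0 2 0 0 0 10; 0 0 0 0 0 0 10; 0 0 0 0 0 0 10"
}}

```text
t: 10.75
tool_pos: [0.4626, -0.1465, 0.2743]
eef_rot: [[0.332, 0.943, 0.006], [0.943, -0.332, -0.002], [0.0, 0.007, -1.0]]
ft_force: [0.2, -1.2, -0.8]
opening: 0.0175
```

Request:
{"fn": "play_rows", "kwargs": {
  "rows": "0 0 2 0 0 0 10; 0 0 2 0 0 0 10; 0 -0.1 2 0 0 0 10; 0 0 2 0 0 0 10; 0 0 2 0 0 0 10; 0 -0.1 2 0 0 0 10; 0 0 0 0 0 0 10; 0 0 0 0 0 0 10"
}}

```text
t: 11.42
tool_pos: [0.4625, -0.1465, 0.2623]
eef_rot: [[0.332, 0.943, 0.006], [0.943, -0.332, -0.002], [0.0, 0.007, -1.0]]
ft_force: [0.4, -0.1, -1.2]
opening: 0.0174
```

```bash
python3 - <<'E'
from h import *
np.set_printoptions(precision=4,suppress=True)
s=readout.state();p=np.array(s['tool_pos']);print(p,s['ft_force'],s['torque'])
im,ds=save('side','s6.png')
cv2.imwrite('pics/s6c.png',cv2.resize(im[130:240,330:420,::-1],None,fx=5.4,fy=5.4,interpolation=cv2.INTER_CUBIC))
im,dt=save('top','t6.png');cv2.imwrite('pics/t6c.png',cv2.resize(im[290:340,410:470,::-1],None,fx=7,fy=7,interpolation=cv2.INTER_CUBIC))
print('tip',(proj('side',p-[0,0,.1554])-[330,130])*5.4)
print('low',(proj('side',[.4617,-.1465,.067])-[330,130])*5.4)
E
```

```text
[ 0.4625 -0.1465  0.2623] [ 0.3895 -0.1149 -1.2397] [0.0225 0.0115 0.0351]
tip [[233.5    325.4331]]
low [[229.7355 409.5951]]
```

View pics/s6c.png

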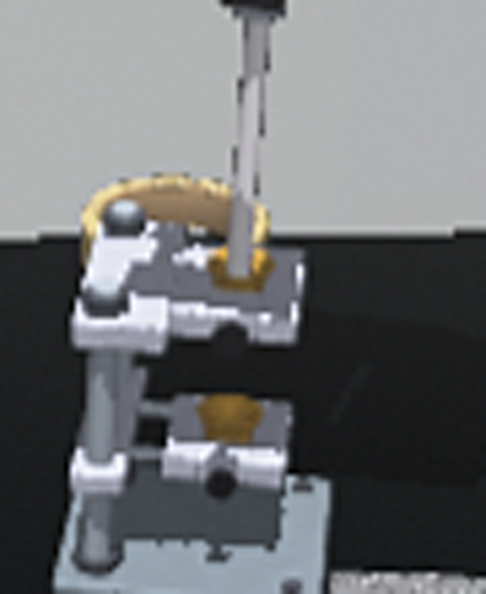

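View pics/t6c.png

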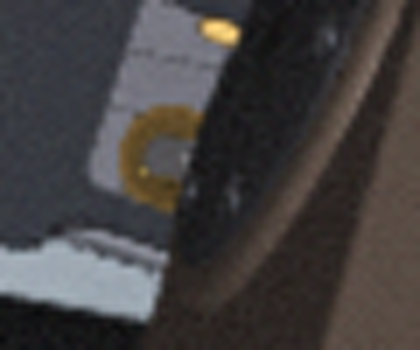

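Request:
{"fn": "play_rows", "kwargs": {
  "rows": "0 0 3 0 0 0 10; 0 0 3 0 0 0 10; 0 -0.1 3 0 0 0 10; 0 0 3 0 0 0 10; 0 0 3 0 0 0 10; 0 -0.1 3 0 0 0 10; 0 0 3 0 0 0 10; 0 0 3 0 0 0 10; 0 0 0 0 0 0 10; 0 0 0 0 0 0 10"
}}

```text
t: 12.35
tool_pos: [0.4625, -0.1465, 0.2383]
eef_rot: [[0.332, 0.943, 0.006], [0.943, -0.332, -0.002], [0.0, 0.007, -1.0]]
ft_force: [0.5, -1.5, -1.8]
opening: 0.0177
```

```bash
python3 - <<'E'
from h import *
np.set_printoptions(precision=4,suppress=True)
s=readout.state();p=np.array(s['tool_pos']);print(p,s['ft_force'],s['torque'])
im,ds=save('side','s7.png')
cv2.imwrite('pics/s7c.png',cv2.resize(im[130:240,330:420,::-1],None,fx=5.4,fy=5.4,interpolation=cv2.INTER_CUBIC))
print('tip',(proj('side',p-[0,0,.1554])-[330,130])*5.4)
E
```

```text
[ 0.4625 -0.1465  0.2383] [ 0.4783 -1.5067 -1.8362] [0.0349 0.0139 0.0108]
tip [[230.0739 376.6003]]
```

View pics/s7c.png

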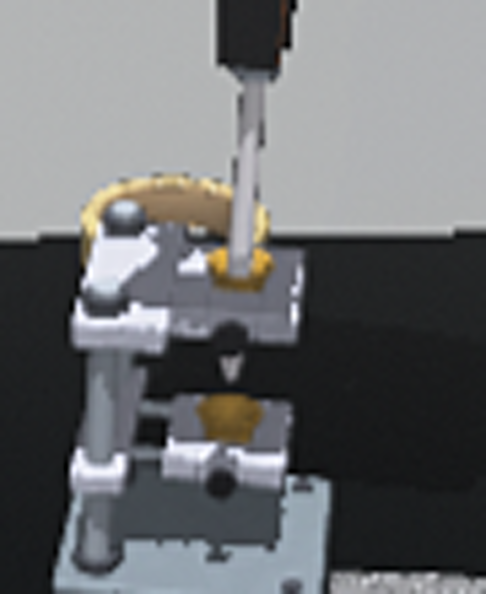

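Request:
{"fn": "play_rows", "kwargs": {
  "rows": "0 0 3 0 0 0 10; 0 0 3 0 0 0 10; 0 -0.1 3 0 0 0 10; 0 0 3 0 0 0 10; 0 0 2 0 0 0 10; 0 0 2 0 0 0 10; 0 0 0 0 0 0 10; 0 0 0 0 0 0 10"
}}

```text
t: 13.07
tool_pos: [0.4625, -0.1465, 0.2223]
eef_rot: [[0.332, 0.943, 0.006], [0.943, -0.332, -0.002], [0.0, 0.007, -1.0]]
ft_force: [0.1, -0.3, -0.9]
opening: 0.0171
```

Request:
{"fn": "play_rows", "kwargs": {
  "rows": "0 0 1.5 0 0 0 10; 0 0 1.5 0 0 0 10; 0 0 1.5 0 0 0 10; 0 0 1.5 0 0 0 10; 0 0 0 0 0 0 10; 0 0 0 0 0 0 10"
}}

```text
t: 13.57
tool_pos: [0.4625, -0.1465, 0.2163]
eef_rot: [[0.332, 0.943, 0.006], [0.943, -0.332, -0.002], [0.0, 0.007, -1.0]]
ft_force: [-0.1, -0.6, -0.9]
opening: 0.018
```

Request:
{"fn": "play_rows", "kwargs": {
  "rows": "0 0 1.5 0 0 0 10; 0 -0.1 1.5 0 0 0 10; 0 0 1.5 0 0 0 10; 0 0 1.5 0 0 0 10; 0 0 0 0 0 0 10; 0 0 0 0 0 0 10"
}}

```text
t: 14.07
tool_pos: [0.4625, -0.1465, 0.2103]
eef_rot: [[0.332, 0.943, 0.006], [0.943, -0.332, -0.002], [0.0, 0.007, -1.0]]
ft_force: [-0.0, -0.3, -0.4]
opening: 0.0175
```

Request:
{"fn": "play_rows", "kwargs": {
  "rows": "0 0 1.5 0 0 0 10; 0 0 1.5 0 0 0 10; 0 0 1.5 0 0 0 10; 0 -0.1 1.5 0 0 0 10; 0 0 1.5 0 0 0 10; 0 0 1.5 0 0 0 10; 0 0 0 0 0 0 10; 0 0 0 0 0 0 10"
}}

```text
t: 14.73
tool_pos: [0.4624, -0.1465, 0.2013]
eef_rot: [[0.332, 0.943, 0.006], [0.943, -0.332, -0.002], [0.0, 0.007, -1.0]]
ft_force: [-0.6, -0.4, -1.4]
opening: 0.0174
```

```bash
python3 - <<'E'
from h import *
np.set_printoptions(precision=4,suppress=True)
s=readout.state();p=np.array(s['tool_pos']);print(p,s['ft_force'],s['torque'])
im,ds=save('side','s8.png')
cv2.imwrite('pics/s8c.png',cv2.resize(im[130:240,330:420,::-1],None,fx=5.4,fy=5.4,interpolation=cv2.INTER_CUBIC))
print('collar underside',(proj('side',p-[0,0,.0204])-[330,130])*5.4)
E
```

```text
[ 0.4624 -0.1465  0.2013] [-0.5692 -0.4328 -1.4356] [-0.0652  0.0876  0.0556]
collar underside [[245.0683 158.709 ]]
```

View pics/s8c.png

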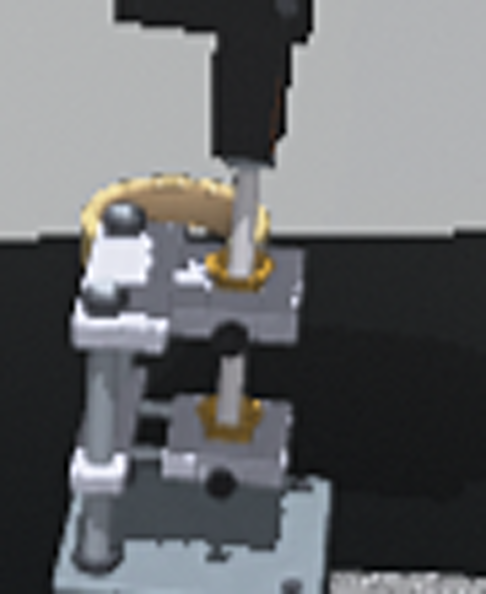

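Request:
{"fn": "play_rows", "kwargs": {
  "rows": "0 0 1.5 0 0 0 10; 0 0 1.5 0 0 0 10; 0 -0.1 1.5 0 0 0 10; 0 0 1.5 0 0 0 10; 0 0 1.5 0 0 0 10; 0 0 1.5 0 0 0 10; 0 0 1.5 0 0 0 10; 0 0 0 0 0 0 10; 0 0 0 0 0 0 10"
}}

```text
t: 15.53
tool_pos: [0.4624, -0.1465, 0.1908]
eef_rot: [[0.332, 0.943, 0.006], [0.943, -0.332, -0.002], [0.0, 0.007, -1.0]]
ft_force: [-0.1, 0.1, -0.7]
opening: 0.0173
```

Request:
{"fn": "play_rows", "kwargs": {
  "rows": "0 0 1.5 0 0 0 10; 0 0 1.5 0 0 0 10; 0 -0.1 1.5 0 0 0 10; 0 0 1.5 0 0 0 10; 0 0 1.5 0 0 0 10; 0 0 1.4 0 0 0 10; 0 0 0 0 0 0 10; 0 0 0 0 0 0 10; 0 0 0 0 0 0 10"
}}

```text
t: 16.28
tool_pos: [0.4624, -0.1465, 0.182]
eef_rot: [[0.332, 0.943, 0.007], [0.943, -0.332, -0.002], [0.0, 0.007, -1.0]]
ft_force: [-0.3, 0.1, -0.3]
opening: 0.0177
```

```bash
python3 - <<'E'
from h import *
np.set_printoptions(precision=4,suppress=True)
s=readout.state();p=np.array(s['tool_pos']);print(p,s['ft_force'],s['torque'])
im,ds=save('side','s9.png')
a=cv2.resize(im[130:240,330:420,::-1],None,fx=5.4,fy=5.4,interpolation=cv2.INTER_CUBIC)
cv2.imwrite('pics/s9c.png',a)
c=lambda z:(proj('side',[[.4617+.0105*np.cos(t),-.1465+.0105*np.sin(t),z] for t in np.linspace(0,6.28,30)])-[330,130])*5.4
print('collar bottom lowest row',c(p[2]-.0204)[:,1].max(),'tip',(proj('side',[.4617,-.1465,.0265])-[330,130])*5.4)
im,_=save('top','t9.png')
E
```

```text
[ 0.4624 -0.1465  0.182 ] [-0.3459  0.0786 -0.2578] [-0.0019  0.0491  0.0182]
collar bottom lowest row 215.63408640738075 tip [[224.0962 491.1995]]
```

View pics/s9c.png

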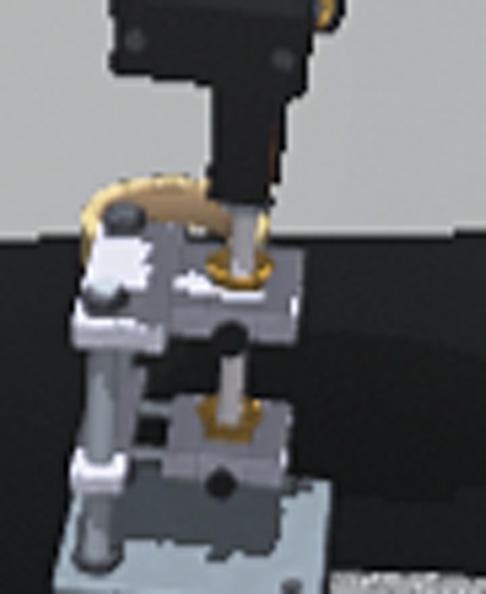

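View pics/t9.png

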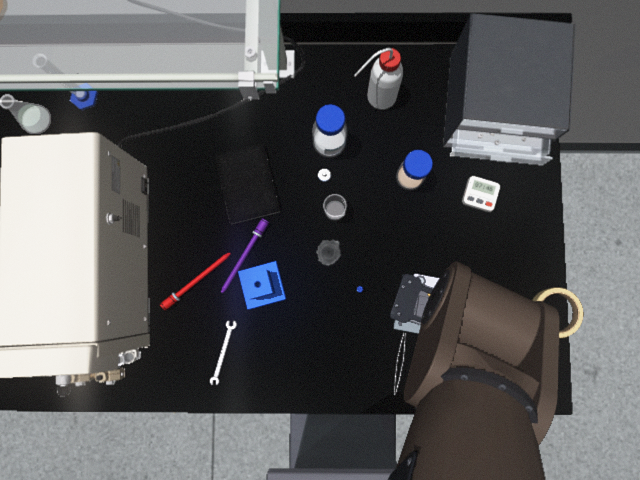

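```bash
python3 -c "
from h import *
print(bot.close_job()); s=readout.state(); print(s['t'],s['tool_pos'],s['ft_force'],s['opening'])"
```

```text
the job is handed in; nothing more can be done
None
the job is handed in; nothing more can be done
```

The rod is threaded from above through both bushings and still held by its orange grip. I handed in at about 16.4 s.

**Last checks**
- **Tip height:** from the tool height, the tip is about 26.5 mm above the worktop, halfway between the lower bushing and the base plate. The tip itself is hidden behind the carrier, so no picture shows it.
- **Fit:** the last side picture shows the shaft going through both brass bushings.
- **Forces:** no reading I took from approach to hand-in passed about 2 N. The grip opening stayed at about 17.5 mm.
- **Disagreement:** the collar looked about 1.5 pixels (roughly 3 mm) higher in the picture than calculated. The fingertip partly hides it, so I don't think the rod slipped, but the tip height is only sure to about 3 mm.

**Look-alikes on their sides:** the red and purple look-alike rods stood upright in the first pictures. By 3.75 s, before the grasp, the purple one was down and the red one had gone from view. The final top picture shows both lying on the worktop.

I think they fell on their own. They stood free on 4 mm tips, fell in different directions, and I never moved the gripper near them or read a contact force. I have no picture of the moment they fell, so I can't rule out that the arm touched them.

The last top picture shows the beaker, bottle and vial where they started.

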